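# Heft the bean tins and hold the full one over the pressure cooker

## Task

Only one of the three identical closed tins on the wooden board is full of beans: starting with the tin nearest the pressure cooker and working along the row, lift each one several centimetres off the board for about a second, feel its weight and put it back upright where it stood (the last may go straight on if it is the heaviest). Then take the heaviest and hold it upright and still over the middle of the open pressure cooker, its foot a few centimetres clear above the rim; the program finishes while the gripper is still holding it there. Leave the cooker and everything else where they are.

Things in the scene. Friction and masses are not known exactly. Their poses are not given: they have to be found in the camera images.
- tin_a_mid (a point): one of three closed round metal tins that look identical: 66 mm across, 120 mm tall, standing upright, plain, 0.13 to 0.63 kg with its hidden contents; which is heaviest changes each time: the heaviest weighs 0.45 kg or more, the other two under 0.33 kg; the point is the tin's centre, 60 mm above its foot, z up its axis. It may be gripped across its sides at any height; 49 mm of air lies between neighbouring tins
- tin_b_mid (a point): one of three closed round metal tins that look identical: 66 mm across, 120 mm tall, standing upright, plain, 0.13 to 0.63 kg with its hidden contents; which is heaviest changes each time: the heaviest weighs 0.45 kg or more, the other two under 0.33 kg; the point is the tin's centre, 60 mm above its foot, z up its axis. It may be gripped across its sides at any height; 49 mm of air lies between neighbouring tins
- tin_c_mid (a point): one of three closed round metal tins that look identical: 66 mm across, 120 mm tall, standing upright, plain, 0.13 to 0.63 kg with its hidden contents; which is heaviest changes each time: the heaviest weighs 0.45 kg or more, the other two under 0.33 kg; the point is the tin's centre, 60 mm above its foot, z up its axis. It may be gripped across its sides at any height; 49 mm of air lies between neighbouring tins
- place1 (a point): the tin place nearest the cooker: point on the top face (15 mm above the counter) of the fixed wooden board, at the centre of a dark disc 80 mm across; a tin stands within about 7 mm of it at the start. The three places lie in a straight row, 115 mm apart; the board is 340 mm long and 115 mm wide
- place2 (a point): the tin place in the middle: point on the top face (15 mm above the counter) of the fixed wooden board, at the centre of a dark disc 80 mm across; a tin stands within about 7 mm of it at the start. The three places lie in a straight row, 115 mm apart; the board is 340 mm long and 115 mm wide
- place3 (a point): the tin place farthest from the cooker: point on the top face (15 mm above the counter) of the fixed wooden board, at the centre of a dark disc 80 mm across; a tin stands within about 7 mm of it at the start. The three places lie in a straight row, 115 mm apart; the board is 340 mm long and 115 mm wide
- cooker_rim (a point): the open, empty steel pressure cooker (about 2 kg, loose, 200 mm across, 140 mm tall, inner width 192 mm): the point is the centre of its mouth, level with the rim; its x axis points along its long black handle, which reaches 265 mm from the centre at 112 mm height, with a short handle opposite
- jar: bystander: a glass jar with clip-on lid, 90 mm across, 127 mm tall; origin at the centre of its underside
- spatula_end (a point): bystander: a wooden spatula lying flat, 290 mm long, 8 mm thick; origin at the centre of its underside on the handle, 155 mm from the tip of the blade
- mug: bystander: a white mug, 80 mm across, 90 mm tall; origin at the centre of its underside
- bowl: bystander: a terracotta bowl, 100 mm across, 45 mm tall; origin at the centre of its underside
- mill: bystander: a wooden pepper mill, 56 mm across, 140 mm tall; origin at the centre of its underside
- board: the fixed wooden board, 115 x 340 x 15 mm, under the three tins; origin at the centre of its underside, y along the row towards the cooker
Mind the look-alikes: they are no part of the job. Leave any yellow look-alike of the part that bears tin_a_mid alone. Leave any pink look-alike of the part that bears tin_c_mid alone.

How it is judged:
On the way, in this order (a step that is already met when the one before it is completed fails the run):
1. the tin nearest the cooker is held lifted at least 25 mm off the board while the other two stand on it (((height (world z) of tin_a_mid above 0.1 m and contact force between the fingers and tin_a above 0.5 N and horizontal distance between each of tin_b_mid, tin_c_mid and place1 above 0.08 m and height (world z) of each of tin_b_mid, tin_c_mid below 0.085 m) or (height (world z) of tin_b_mid above 0.1 m and contact force between the fingers and tin_b above 0.5 N and horizontal distance between each of tin_a_mid, tin_c_mid and place1 above 0.08 m and height (world z) of each of tin_a_mid, tin_c_mid below 0.085 m) or (height (world z) of tin_c_mid above 0.1 m and contact force between the fingers and tin_c above 0.5 N and horizontal distance between each of tin_a_mid, tin_b_mid and place1 above 0.08 m and height (world z) of each of tin_a_mid, tin_b_mid below 0.085 m))), for 0.3 s.
2. the tin in the middle is held lifted at least 25 mm off the board while the other two stand on it (((height (world z) of tin_a_mid above 0.1 m and contact force between the fingers and tin_a above 0.5 N and horizontal distance between each of tin_b_mid, tin_c_mid and place2 above 0.08 m and height (world z) of each of tin_b_mid, tin_c_mid below 0.085 m) or (height (world z) of tin_b_mid above 0.1 m and contact force between the fingers and tin_b above 0.5 N and horizontal distance between each of tin_a_mid, tin_c_mid and place2 above 0.08 m and height (world z) of each of tin_a_mid, tin_c_mid below 0.085 m) or (height (world z) of tin_c_mid above 0.1 m and contact force between the fingers and tin_c above 0.5 N and horizontal distance between each of tin_a_mid, tin_b_mid and place2 above 0.08 m and height (world z) of each of tin_a_mid, tin_b_mid below 0.085 m))), for 0.3 s.
3. the tin farthest from the cooker is held lifted at least 25 mm off the board while the other two stand on it (((height (world z) of tin_a_mid above 0.1 m and contact force between the fingers and tin_a above 0.5 N and horizontal distance between each of tin_b_mid, tin_c_mid and place3 above 0.08 m and height (world z) of each of tin_b_mid, tin_c_mid below 0.085 m) or (height (world z) of tin_b_mid above 0.1 m and contact force between the fingers and tin_b above 0.5 N and horizontal distance between each of tin_a_mid, tin_c_mid and place3 above 0.08 m and height (world z) of each of tin_a_mid, tin_c_mid below 0.085 m) or (height (world z) of tin_c_mid above 0.1 m and contact force between the fingers and tin_c above 0.5 N and horizontal distance between each of tin_a_mid, tin_b_mid and place3 above 0.08 m and height (world z) of each of tin_a_mid, tin_b_mid below 0.085 m))), for 0.3 s.
At the end, for the whole second after the job is handed in: The gripper holds the heaviest tin still, within 15 degrees of upright, centred within 70 mm of the cooker's axis, foot 20 mm or more above the rim, off the cooker; the other two stand upright on the board, released, within 40 mm of their starts, each pressing under 3.7 N (((horizontal distance between tin_a_mid and cooker_rim below 0.07 m and z of tin_a_mid in the frame of cooker_rim above 0.08 m and angle between tin_a_mid's own z axis and vertical below 0.26 rad and linear speed of each of tin_a, tin_b, tin_c below 0.03 m/s and contact force between the fingers and tin_a above 1 N and contact force between tin_a and cooker below 0.05 N and distance of each of tin_b_mid, tin_c_mid from where it was at the start of the episode below 0.04 m and angle between each of tin_b_mid, tin_c_mid's own z axis and vertical below 0.1 rad and contact force between the fingers and tin_b below 0.1 N and contact force between tin_b and board between 0.5 and 3.7 N and contact force between the fingers and tin_c below 0.1 N and contact force between tin_c and board between 0.5 and 3.7 N) or (horizontal distance between tin_b_mid and cooker_rim below 0.07 m and z of tin_b_mid in the frame of cooker_rim above 0.08 m and angle between tin_b_mid's own z axis and vertical below 0.26 rad and linear speed of each of tin_b, tin_a, tin_c below 0.03 m/s and contact force between the fingers and tin_b above 1 N and contact force between tin_b and cooker below 0.05 N and distance of each of tin_a_mid, tin_c_mid from where it was at the start of the episode below 0.04 m and angle between each of tin_a_mid, tin_c_mid's own z axis and vertical below 0.1 rad and contact force between the fingers and tin_a below 0.1 N and contact force between tin_a and board between 0.5 and 3.7 N and contact force between the fingers and tin_c below 0.1 N and contact force between tin_c and board between 0.5 and 3.7 N) or (horizontal distance between tin_c_mid and cooker_rim below 0.07 m and z of tin_c_mid in the frame of cooker_rim above 0.08 m and angle between tin_c_mid's own z axis and vertical below 0.26 rad and linear speed of each of tin_c, tin_a, tin_b below 0.03 m/s and contact force between the fingers and tin_c above 1 N and contact force between tin_c and cooker below 0.05 N and distance of each of tin_a_mid, tin_b_mid from where it was at the start of the episode below 0.04 m and angle between each of tin_a_mid, tin_b_mid's own z axis and vertical below 0.1 rad and contact force between the fingers and tin_a below 0.1 N and contact force between tin_a and board between 0.5 and 3.7 N and contact force between the fingers and tin_b below 0.1 N and contact force between tin_b and board between 0.5 and 3.7 N))); the arm keeps its last pose, push and grip.
It fails at once if a tin is tipped over (angle between any of tin_a_mid, tin_b_mid, tin_c_mid's own z axis and vertical above 0.7 rad).
It fails at once if the pressure cooker is pushed more than 30 mm or tipped (distance of cooker_rim from where it was at the start of the episode above 0.03 m or angle between cooker_rim's own z axis and vertical above 0.2 rad).
It fails at once if a bystander is moved more than 30 mm or knocked over (distance of any of jar, spatula_end, mug, bowl, mill from where it was at the start of the episode above 0.03 m or angle between any of jar, spatula_end, mug, bowl, mill's own z axis and vertical above 0.4 rad).
It also fails if it takes over 70 s, if anything falls off the work surface, if the arm or the gripper's body presses on something with over 40 N, if the wrist force passes 120 N, or if a joint passes its speed limit or range.

## Robot

A 7-joint arm with a two-finger parallel gripper is mounted at the origin on the work surface. World frame = base frame: x ahead of the robot, y to its left, z up, the work surface at z = 0. Lengths are in m, angles in rad, forces in N, time in s.
With the tool pointing down it reaches from about 0.425 to 0.825 m from the base axis. Payload 3.6 kg.
Tool frame: the origin (TCP) lies at the very end of the fingers, on their centre line; the grasp point (between the pads) lies 19 mm behind it (manip.grip_depth is the distance from the TCP to the grasp point, in m); z points along the fingers, y is the line along which they close (so a half turn about z gives the same grasp; the last joint's range is limited). The gripper opens to 93 mm and grips with 3 to 60 N. Pads are 15 mm wide; open, the fingers measure 128 mm over their backs; the gripper's body (75 mm by 188 mm) begins 65 mm behind the grasp point.
Start: joints at [1.143, 0.615, -0.013, 1.423, 0.008, 1.103, -0.04], TCP at [0.254, -0.598, 0.219] pointing down, gripper open.
Joint ranges: [-3.12, 3.12], [-0.3, 2.06], [-1.34, 1.32], [0.26, 2.42], [-1.36, 4.5], [0.01, 1.98], [-2.84, 2.84]. Speed limits (rad/s): [2.79, 2.79, 3.14, 3.14, 3.14, 3.14, 3.14].

## Interface

Orientations are given as a unit quaternion [w, x, y, z].
In Python, from station import telemetry, grab_frame, get_calibration, manip gives the robot as it stands. The module is installed in compiled form; this text tells all that it offers.
- The arm moves only by the tool send_rows, never from a script. Its argument "commands" is a list of rows, each a list of 3 entries, a list of its own where there are three numbers: the gripper's target within -1 to 1 (shut at 1, half-way at 0, fully open at -1), then the shift along the tool's x, y, z each as a share of 0.04 m, from -1 to 1, then the turn, a rotation vector about the tool's x, y, z each as a share of pi rad, from -1 to 1. In form: [[gripper, [dx, dy, dz], [wx, wy, wz]], ...]. A call has 1 to 20 rows; each row shifts and turns the commanded pose from where the row before left it, along the tool's axes as they then stand; what a row does not reach is not made up. A row lasts 1/10 s, in which the tool goes at most 50 mm and 8.59 degrees, less where a joint would pass 70% of its speed; a pose out of reach is approached as far as the arm can. A call with a number of a shift or a turn outside -1 to 1 is refused whole. A call with a gripper value outside its range is refused whole. The fingers move at their own pace and stop on an object; "newtons" is the grip in N (left out, the last holds). Time passes only in rows, so rows that do not move let the fingers close. It gives the time, the measured TCP pose, the force, the opening and the grip force at its end, in the units of the state.
- telemetry.get_state(): the state, without advancing time (a new reading comes with each control period).
- grab_frame(name): name is "scene" or "top"; returns the picture (400x640x3 uint8, red, green, blue); there is no depth.
- get_calibration(name): a dict with "fov_y" (degrees; the focal length in pixels is half the picture's height over the tangent of half this angle, whatever the lens; pixels are square), "cx", "cy" (the principal point, pixels), "camera_from_world" (4x4, takes a point from world to camera coordinates). Camera axes: x right, y down, z forward; pixel columns grow to the right and rows downward; lengths in m; the calibration is good to about 2 mm. A picture is of the moment at which its call begins. get_calibration takes no time and is no camera call.
- manip.finish_job(): hands the job in; it is judged then, once.
The state is a dict: "clock": time; "qpos": joint angles; "joint_vel": joint speeds; "effort": joint torques, N m; "eef_pos": TCP position; "tool_rot": TCP orientation; "ft_force": force on the tool from outside, world axes, zero at the start; "moment": the same for the moment, N m; "finger_gap": finger opening in m; "gripper_force": force on a finger pad.
Only numpy, scipy, OpenCV 4.12 (cv2) and the standard library are available. Lean on these libraries where they do the work, as an engineer would, in place of code of your own. Each camera call takes 0.05 s, during which the arm holds its last target. There are 200 camera calls.

## Working session

There is one attempt and no reset: what is moved stays moved. The work goes in short steps, Python scripts to look and compute and a tool call to move; the robot and the scene stay as the last step left them, time stands still between calls to the robot, and variables do not carry over. Pictures are saved under pics/ and viewed, at most 10 in all, crops included, and the job is handed in when it is done.

Besides the shell and the picture viewer there is one more tool, called after "Emit:" as name(argument=value, ...) on one line, values as JSON. send_rows: Moves the arm, as the interface text tells. Its arguments: {"type":"object","properties":{"commands":{"type":"array","items":{"type":"array"}},"newtons":{"type":"number"}},"required":["commands"]}

```bash
mkdir -p pics
python3 - <<'E'
from station import telemetry, grab_frame, get_calibration, manip
import cv2
for n in("scene","top"):
    cv2.imwrite(f"pics/{n}0.png",grab_frame(n)[:,:,::-1]); c=get_calibration(n); print(n,c)
s=telemetry.get_state(); print(s, manip.grip_depth)
E
```

```text
scene {'fov_y': 51.35754013873466, 'cx': 319.00874212610717, 'cy': 201.73846514313723, 'camera_from_world': array([[ 1.76068819e-01,  9.84341929e-01, -8.41056296e-03,
         9.82321048e-04],
       [ 5.87189842e-01, -1.11880231e-01, -8.01680051e-01,
        -2.25741202e-01],
       [-7.90068263e-01,  1.36212263e-01, -5.97694202e-01,
         1.77963607e+00],
       [ 0.00000000e+00,  0.00000000e+00,  0.00000000e+00,
         1.00000000e+00]])}
top {'fov_y': 54.10666042523254, 'cx': 316.3661031536025, 'cy': 196.58416715438787, 'camera_from_world': array([[ 1.68775301e-02, -9.99857402e-01, -5.70440453e-04,
        -1.00710295e-01],
       [-9.95291269e-01, -1.67459853e-02, -9.54717903e-02,
         5.39202087e-01],
       [ 9.54486235e-02,  2.17908241e-03, -9.95431972e-01,
         1.12405911e+00],
       [ 0.00000000e+00,  0.00000000e+00,  0.00000000e+00,
         1.00000000e+00]])}
{'clock': 0.1, 'qpos': array([ 1.14249828,  0.61584352, -0.01265381,  1.42470133,  0.00812806,
        1.10343224, -0.04038762]), 'joint_vel': array([-0.00088537, -0.00330468, -0.00073584, -0.00352213,  0.00038316,
       -0.00158885,  0.00047588]), 'effort': array([ 1.75297650e-03, -4.60043049e+01,  2.10345075e-01, -1.66244423e+01,
       -6.10916200e-02,  1.69336796e-02,  9.40495647e-05]), 'eef_pos': array([ 0.25394322, -0.59757228,  0.21759567]), 'tool_rot': array([-1.14009897e-03,  9.79874858e-01,  1.99609371e-01, -2.48969034e-04]), 'ft_force': array([0.19333784, 0.38347894, 0.16314447]), 'moment': array([ 0.00074182, -0.03455845, -0.01535783]), 'gripper_force': 0.0, 'finger_gap': 0.0930907454388837} 0.0188
```

View pics/scene0.png

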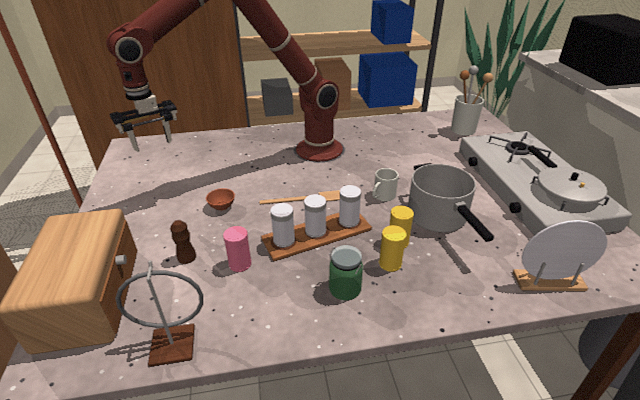

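View pics/top0.png

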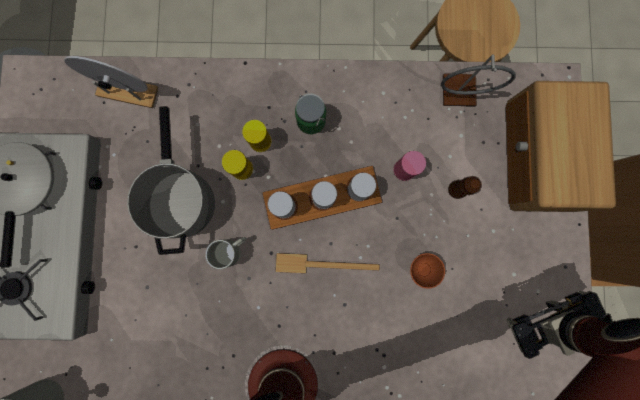

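The scene view shows the silver tins' lids near (283,211), (315,202), (350,191) and the cooker's mouth near (441,187). In the top view the lids are near (281,205), (323,195), (363,186) and the cooker near (169,201). The pink tin and the two yellow ones are look-alikes. I'll enlarge both for reading.

Run:
```python
import cv2,numpy as np
a=cv2.imread("pics/scene0.png")[155:255,255:485]; b=cv2.imread("pics/top0.png")[150:245,120:390]
a=cv2.resize(a,None,fx=3,fy=3,interpolation=cv2.INTER_CUBIC);b=cv2.resize(b,None,fx=2.9,fy=2.9,interpolation=cv2.INTER_CUBIC)
o=np.zeros((600,800,3),np.uint8);o[:300,:690]=a;h,w=b.shape[:2];o[305:305+h,:w]=b[:,:800];cv2.imwrite("pics/crop.png",o)
```

```text
(no output)
```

View pics/crop.png

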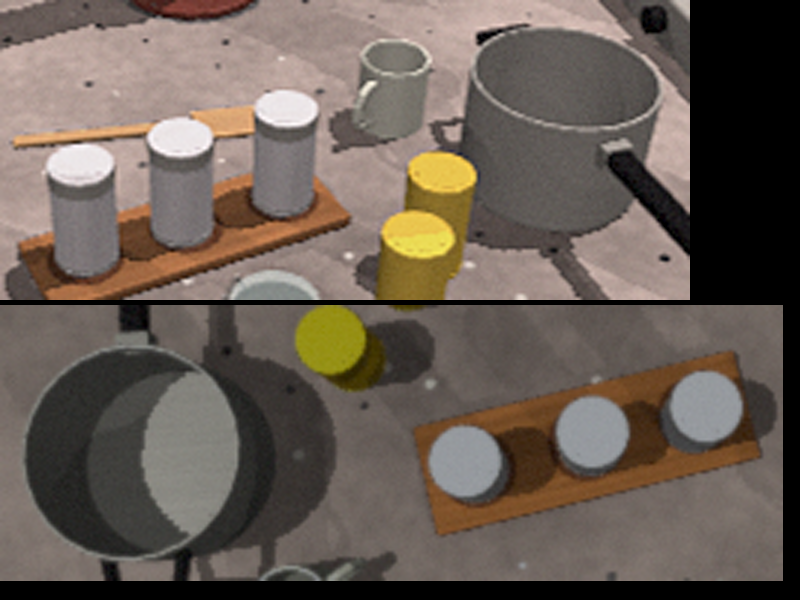

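The crop gives lid centres in the scene view (crop pixels) at (81,165), (181,139), (286,109), with the rim centre at (564,86). In the top view the lids are at (705,409), (592,435), (465,464) and the rim centre at (132,452). Two board corners are also clear in both views.

```bash
cat > vis.py <<'E'
import numpy as np
from station import get_calibration
def K(c): f=200/np.tan(np.radians(c["fov_y"]/2)); return np.array([[f,0,c["cx"]],[0,f,c["cy"]],[0,0,1]])
def tri(ps,pt):
    A=[];
    for n,p in(("scene",ps),("top",pt)):
        c=get_calibration(n);P=K(c)@c["camera_from_world"][:3]
        A+=[p[0]*P[2]-P[0],p[1]*P[2]-P[1]]
    A=np.array(A);X=np.linalg.svd(A)[2][-1];X=X[:3]/X[3];err=[]
    for n,p in(("scene",ps),("top",pt)):
        c=get_calibration(n);q=K(c)@c["camera_from_world"][:3]@np.r_[X,1];err.append(np.linalg.norm(q[:2]/q[2]-p))
    return X,np.array(err)
E
python3 - <<'E'
from vis import *
S=lambda u,v:(255+u/3-.33,155+v/3-.33); T=lambda u,v:(120+u/2.9-.33,150+(v-305)/2.9-.33)
P={}
for n,s,t in(("far",(81,165),(705,409)),("mid",(181,139),(592,435)),("near",(286,109),(465,464)),("rim",(564,86),(132,452)),("cornA",(350,216),(415,430)),("cornB",(318,178),(440,534))):
    X,e=tri(S(*s),T(*t));P[n]=X;print(n,X.round(4),e.round(2),np.hypot(*X[:2]).round(3))
d=P["near"]-P["far"];print(np.linalg.norm(d),np.degrees(np.arctan2(d[1],d[0])))
E
```

```text
far [ 0.5627 -0.2138  0.1313] [0.46 0.57] 0.602
mid [ 0.5371 -0.1099  0.1299] [0.51 0.66] 0.548
near [0.5082 0.0061 0.1315] [0.48 0.63] 0.508
rim [0.5143 0.313  0.1254] [0.03 0.04] 0.602
cornA [0.5514 0.0704 0.0115] [0.66 0.81] 0.556
cornB [ 0.448   0.0545 -0.0152] [3.12 4.06] 0.451
0.22659776921717664 103.89319831576346
```

Emit:
send_rows(commands=[[-1, [0, 0, 0], [0, 0, -0.045]], [-1, [0, 0, 0], [0, 0, -0.045]], [-1, [0, 0, 0], [0, 0, -0.045]], [-1, [0, 0, 0], [0, 0, -0.045]], [-1, [0, 0, 0], [0, 0, -0.045]], [-1, [0, 0, 0], [0, 0, -0.045]], [-1, [0, 0, 0], [0, 0, -0.045]], [-1, [0, 0, 0], [0, 0, -0.045]], [-1, [0, 0, 0], [0, 0, -0.045]], [-1, [0, 0, 0], [0, 0, -0.045]], [-1, [0, 0, 0], [0, 0, 0]]], newtons=30)

```text
clock: 1.2
eef_pos: [0.2537, -0.598, 0.2179]
tool_rot: [-0.001, 0.616, 0.788, 0.001]
ft_force: [-0.3, 0.1, -1.0]
finger_gap: 0.0931
gripper_force: 0.0
```

Emit:
send_rows(commands=[[-1, [0.73, 0.55, 0], [0, 0, 0]], [-1, [0.73, 0.55, 0], [0, 0, 0]], [-1, [0.73, 0.55, 0], [0, 0, 0]], [-1, [0.73, 0.55, 0], [0, 0, 0]], [-1, [0.73, 0.55, 0], [0, 0, 0]], [-1, [0.73, 0.55, 0], [0, 0, 0]], [-1, [0.73, 0.55, 0], [0, 0, 0]], [-1, [0.73, 0.55, 0], [0, 0, 0]], [-1, [0.73, 0.55, 0], [0, 0, 0]], [-1, [0.73, 0.55, 0], [0, 0, 0]], [-1, [0.73, 0.55, 0], [0, 0, 0]], [-1, [0.73, 0.55, 0], [0, 0, 0]], [-1, [0.73, 0.55, 0], [0, 0, 0]], [-1, [0.73, 0.55, 0], [0, 0, 0]], [-1, [0.73, 0.55, 0], [0, 0, 0]], [-1, [0.73, 0.55, 0], [0, 0, 0]], [-1, [0.73, 0.55, 0], [0, 0, 0]], [-1, [0.6, 0.45, 0], [0, 0, 0]], [-1, [0, 0, 0], [0, 0, 0]], [-1, [0, 0, 0], [0, 0, 0]]])

```text
clock: 3.2
eef_pos: [0.5082, 0.002, 0.2184]
tool_rot: [-0.0, 0.616, 0.788, -0.0]
ft_force: [0.6, -1.4, 0.1]
finger_gap: 0.0932
gripper_force: 0.0
```

```bash
cat >> vis.py <<'E'
def ray(n,p,z):
    c=get_calibration(n);M=c["camera_from_world"];R=M[:3,:3];o=-R.T@M[:3,3];d=R.T@np.linalg.inv(K(c))@np.r_[p,1];return o+d*(z-o[2])/d[2]
def go(target):
    from station import telemetry
    from scipy.spatial.transform import Rotation as Ro
    s=telemetry.get_state();R=Ro.from_quat(s["tool_rot"],scalar_first=True).as_matrix();p=s["eef_pos"]
    print("t",s["clock"],"p",p.round(4),"y-ang",np.degrees(np.arctan2(R[1,1],R[0,1])).round(2),"z",R[:,2].round(4),"F",s["ft_force"].round(2),s["moment"].round(3),"gap",round(s["finger_gap"],4),s["gripper_force"])
    print("shares",(R.T@(np.array(target)-p)/0.04).round(2),"q",s["qpos"].round(2))
E
python3 - <<'E'
from vis import *
import cv2
from station import grab_frame
S=lambda u,v:(255+u/3-.33,155+v/3-.33); T=lambda u,v:(120+u/2.9-.33,150+(v-305)/2.9-.33)
for n,s,t,z in(("far",(81,165),(705,409),.135),("mid",(181,139),(592,435),.135),("near",(286,109),(465,464),.135),("rim",(564,86),(132,452),.14)):
    print(n,ray("scene",S(*s),z).round(4),ray("top",T(*t),z).round(4))
go([.508,.006,.082])
a=grab_frame("scene")[:,:,::-1];b=grab_frame("top")[:,:,::-1]
import numpy as np
o=np.vstack([cv2.resize(a[80:260,220:490],None,fx=2.2,fy=2.2,interpolation=2)[:290],cv2.resize(b[130:260,200:470],None,fx=2.2,fy=2.2,interpolation=2)]);cv2.imwrite("pics/over.png",o);print(o.shape)
E
```

```text
far [ 0.5679 -0.2128  0.135 ] [ 0.562  -0.2149  0.135 ]
mid [ 0.5441 -0.1094  0.135 ] [ 0.5363 -0.1115  0.135 ]
near [0.5131 0.0064 0.135 ] [0.5077 0.0041 0.135 ]
rim [0.534  0.3019 0.14  ] [0.5131 0.3072 0.14  ]
t 3.2 p [0.5082 0.002  0.2184] y-ang 13.98 z [-8.e-04 -4.e-04 -1.e+00] F [ 0.57 -1.43  0.05] [-0.048 -0.102  0.023] gap 0.0932 0.0
shares [0.1  0.02 3.41] q [ 0.3   0.43 -0.5   1.82  0.25  0.95 -0.06]
(576, 594, 3)
```

View pics/over.png

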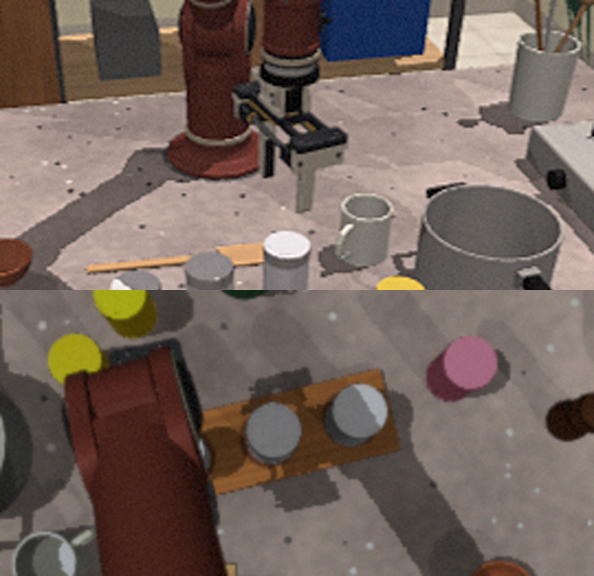

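The gripper hangs over the near tin with its fingers across the row (top view, tin at about (195,450) under the arm), which matches the measurement. I'll lower and close.

Emit:
send_rows(commands=[[-1, [0.02, 0, 0.6], [0, 0, 0]], [-1, [0.02, 0, 0.7], [0, 0, 0]], [-1, [0.02, 0, 0.7], [0, 0, 0]], [-1, [0.02, 0, 0.7], [0, 0, 0]], [-1, [0, 0, 0.5], [0, 0, 0]], [-1, [0, 0, 0.2], [0, 0, 0]], [-1, [0, 0, 0], [0, 0, 0]], [-1, [0, 0, 0], [0, 0, 0]], [-1, [0, 0, 0], [0, 0, 0]]])

```text
clock: 4.2
eef_pos: [0.5085, 0.0046, 0.0838]
tool_rot: [0.001, 0.616, 0.788, 0.001]
ft_force: [0.6, -0.2, -0.4]
finger_gap: 0.093
gripper_force: 0.0
```

```bash
python3 -c "
from vis import *
go([.509,.005,.082])"
```

```text
t 4.2 p [0.5085 0.0046 0.0838] y-ang 13.98 z [ 0.0025  0.     -1.    ] F [ 0.6  -0.18 -0.42] [-0.051 -0.062  0.017] gap 0.093 0.0
shares [0.01 0.01 0.05] q [ 0.22  0.62 -0.4   1.97  0.39  0.63 -0.2 ]
```

Emit:
send_rows(commands=[[1, [0, 0, 0], [0, 0, 0]], [1, [0, 0, 0], [0, 0, 0]], [1, [0, 0, 0], [0, 0, 0]], [1, [0, 0, 0], [0, 0, 0]], [1, [0, 0, 0], [0, 0, 0]], [1, [0, 0, 0], [0, 0, 0]], [1, [0, 0, 0], [0, 0, 0]], [1, [0, 0, 0], [0, 0, 0]]], newtons=30)

```text
clock: 5.0
eef_pos: [0.5096, 0.0054, 0.0834]
tool_rot: [0.001, 0.615, 0.788, 0.002]
ft_force: [4.3, 0.3, 2.8]
finger_gap: 0.0655
gripper_force: 29.9
```

Emit:
send_rows(commands=[[1, [0, 0, -0.3], [0, 0, 0]], [1, [0, 0, -0.4], [0, 0, 0]], [1, [0, 0, -0.4], [0, 0, 0]], [1, [0, 0, -0.3], [0, 0, 0]], [1, [0, 0, -0.1], [0, 0, 0]], [1, [0, 0, 0], [0, 0, 0]], [1, [0, 0, 0], [0, 0, 0]], [1, [0, 0, 0], [0, 0, 0]], [1, [0, 0, 0], [0, 0, 0]]])

```text
clock: 5.9
eef_pos: [0.5071, 0.0048, 0.142]
tool_rot: [-0.001, 0.615, 0.788, -0.001]
ft_force: [-0.2, 0.2, -6.1]
finger_gap: 0.0651
gripper_force: 29.9
```

Emit:
send_rows(commands=[[1, [0, 0, 0], [0, 0, 0]], [1, [0, 0, 0], [0, 0, 0]], [1, [0, 0, 0], [0, 0, 0]]])

```text
clock: 6.2
eef_pos: [0.5076, 0.0048, 0.1426]
tool_rot: [-0.0, 0.615, 0.788, -0.0]
ft_force: [-0.1, 0.7, -5.3]
finger_gap: 0.065
gripper_force: 29.9
```

Emit:
send_rows(commands=[[1, [0, 0, 0], [0, 0, 0]], [1, [0, 0, 0], [0, 0, 0]]])

```text
clock: 6.4
eef_pos: [0.5076, 0.0048, 0.1427]
tool_rot: [-0.0, 0.616, 0.788, 0.0]
ft_force: [0.4, -0.3, -6.3]
finger_gap: 0.065
gripper_force: 29.9
```

Emit:
send_rows(commands=[[1, [0, 0, 0], [0, 0, 0]]])

```text
clock: 6.5
eef_pos: [0.5076, 0.0048, 0.1427]
tool_rot: [-0.0, 0.615, 0.788, 0.0]
ft_force: [0.3, -0.2, -6.0]
finger_gap: 0.0648
gripper_force: 29.9
```

Emit:
send_rows(commands=[[1, [0, 0, 0], [0, 0, 0]]])

```text
clock: 6.6
eef_pos: [0.5077, 0.0048, 0.1427]
tool_rot: [0.0, 0.616, 0.788, 0.0]
ft_force: [0.7, -0.3, -5.7]
finger_gap: 0.065
gripper_force: 29.9
```

```bash
python3 -c "
from vis import *
go([.5096,.0054,.0835])
from station import telemetry;print(telemetry.get_state()['effort'])"
```

```text
t 6.6 p [0.5077 0.0048 0.1427] y-ang 14.02 z [ 1.e-04  0.e+00 -1.e+00] F [ 0.73 -0.31 -5.7 ] [-0.067 -0.105  0.018] gap 0.065 29.914645270910114
shares [0.   0.05 1.48] q [ 0.26  0.53 -0.46  1.91  0.33  0.77 -0.14]
[-2.15711749e-03 -3.91296923e+01 -4.09142911e+00 -1.37141812e+01
 -5.58884733e-02  3.43700322e-05 -4.84395525e-05]
```

The near tin weighs about 5.9 N, so it's probably the full one. I'll set it back and check the other two.

Emit:
send_rows(commands=[[1, [0, 0, 0.3], [0, 0, 0]], [1, [0, 0, 0.4], [0, 0, 0]], [1, [0, 0, 0.4], [0, 0, 0]], [1, [0, 0, 0.2], [0, 0, 0]], [1, [0, 0, 0.1], [0, 0, 0]], [1, [0, 0, 0.06], [0, 0, 0]], [1, [0, 0, 0.03], [0, 0, 0]], [1, [0, 0, 0], [0, 0, 0]], [1, [0, 0, 0], [0, 0, 0]], [1, [0, 0, 0], [0, 0, 0]]])

```text
clock: 7.6
eef_pos: [0.5079, 0.0048, 0.0834]
tool_rot: [0.0, 0.616, 0.788, 0.0]
ft_force: [-0.6, 0.1, -6.1]
finger_gap: 0.0649
gripper_force: 29.9
```

Emit:
send_rows(commands=[[-1, [0, 0, 0], [0, 0, 0]], [-1, [0, 0, 0], [0, 0, 0]], [-1, [0, 0, 0], [0, 0, 0]], [-1, [0, 0, 0], [0, 0, 0]], [-1, [0, 0, 0], [0, 0, 0]], [-1, [0, 0, 0], [0, 0, 0]], [-1, [0, 0, 0], [0, 0, 0]]])

```text
clock: 8.3
eef_pos: [0.5076, 0.0048, 0.0831]
tool_rot: [-0.0, 0.616, 0.788, 0.0]
ft_force: [0.6, 0.4, -0.6]
finger_gap: 0.093
gripper_force: 0.0
```

Emit:
send_rows(commands=[[-1, [0, 0, -0.4], [0, 0, 0]], [-1, [0, 0, -0.7], [0, 0, 0]], [-1, [0, 0, -0.7], [0, 0, 0]], [-1, [0, 0, -0.6], [0, 0, 0]], [-1, [0, 0, -0.3], [0, 0, 0]], [-1, [0, 0, 0], [0, 0, 0]], [-1, [0, 0, 0], [0, 0, 0]]])

```text
clock: 9.0
eef_pos: [0.507, 0.0046, 0.1902]
tool_rot: [-0.001, 0.616, 0.788, -0.001]
ft_force: [0.3, -0.0, 0.4]
finger_gap: 0.0931
gripper_force: 0.0
```

```bash
python3 -c "
from vis import *
go([.538,-.111,.083])
from station import telemetry;print(telemetry.get_state()['effort'])"
```

```text
t 9.0 p [0.507  0.0046 0.1902] y-ang 14.02 z [-1.5e-03 -2.0e-04 -1.0e+00] F [ 0.26 -0.03  0.37] [-0.02  -0.07  -0.018] gap 0.0931 0.0
shares [-2.99  0.06  2.68] q [ 0.29  0.47 -0.49  1.86  0.28  0.89 -0.1 ]
[-2.77125399e-02 -3.56157196e+01 -3.72859485e+00 -1.41992819e+01
 -6.19230838e-02 -9.94170114e-03  7.29963685e-04]
```

Emit:
send_rows(commands=[[-1, [-0.4, 0.01, 0], [0, 0, 0]], [-1, [-0.7, 0.01, 0], [0, 0, 0]], [-1, [-0.8, 0.02, 0], [0, 0, 0]], [-1, [-0.7, 0.02, 0], [0, 0, 0]], [-1, [-0.4, 0, 0.1], [0, 0, 0]], [-1, [0, 0, 0.6], [0, 0, 0]], [-1, [0, 0, 0.7], [0, 0, 0]], [-1, [0, 0, 0.7], [0, 0, 0]], [-1, [0, 0, 0.4], [0, 0, 0]], [-1, [0, 0, 0.17], [0, 0, 0]], [-1, [0, 0, 0], [0, 0, 0]], [-1, [0, 0, 0], [0, 0, 0]], [1, [0, 0, 0], [0, 0, 0]], [1, [0, 0, 0], [0, 0, 0]], [1, [0, 0, 0], [0, 0, 0]], [1, [0, 0, 0], [0, 0, 0]], [1, [0, 0, 0], [0, 0, 0]], [1, [0, 0, 0], [0, 0, 0]], [1, [0, 0, 0], [0, 0, 0]], [1, [0, 0, 0], [0, 0, 0]]])

```text
clock: 11.0
eef_pos: [0.5399, -0.111, 0.0848]
tool_rot: [0.001, 0.615, 0.788, 0.001]
ft_force: [0.7, 0.9, 3.6]
finger_gap: 0.066
gripper_force: 30.0
```

```bash
python3 -c "
from vis import *
go([.538,-.111,.083])"
```

```text
t 11.0 p [ 0.5399 -0.111   0.0848] y-ang 14.03 z [ 0.0018  0.     -1.    ] F [0.73 0.89 3.6 ] [ 0.005 -0.333 -0.017] gap 0.066 29.994118250906467
shares [ 0.01 -0.05  0.04] q [ 0.42  0.66 -0.41  1.85  0.39  0.7   0.04]
```

Emit:
send_rows(commands=[[1, [0, 0, -0.3], [0, 0, 0]], [1, [0, 0, -0.4], [0, 0, 0]], [1, [0, 0, -0.4], [0, 0, 0]], [1, [0, 0, -0.3], [0, 0, 0]], [1, [0, 0, -0.1], [0, 0, 0]], [1, [0, 0, 0], [0, 0, 0]], [1, [0, 0, 0], [0, 0, 0]], [1, [0, 0, 0], [0, 0, 0]], [1, [0, 0, 0], [0, 0, 0]]])

```text
clock: 11.9
eef_pos: [0.5386, -0.111, 0.1436]
tool_rot: [-0.001, 0.615, 0.788, -0.0]
ft_force: [0.4, -0.2, -2.0]
finger_gap: 0.0661
gripper_force: 30.0
```

Emit:
send_rows(commands=[[1, [0, 0, 0], [0, 0, 0]], [1, [0, 0, 0], [0, 0, 0]], [1, [0, 0, 0], [0, 0, 0]]])

```text
clock: 12.2
eef_pos: [0.539, -0.111, 0.1442]
tool_rot: [-0.0, 0.615, 0.788, -0.0]
ft_force: [0.0, -0.2, -2.5]
finger_gap: 0.0665
gripper_force: 30.0
```

Emit:
send_rows(commands=[[1, [0, 0, 0], [0, 0, 0]], [1, [0, 0, 0], [0, 0, 0]]])

```text
clock: 12.4
eef_pos: [0.5391, -0.1111, 0.1443]
tool_rot: [-0.0, 0.616, 0.788, 0.0]
ft_force: [-0.2, -0.5, -2.3]
finger_gap: 0.0661
gripper_force: 30.0
```

Emit:
send_rows(commands=[[1, [0, 0, 0], [0, 0, 0]]])

```text
clock: 12.5
eef_pos: [0.5391, -0.111, 0.1443]
tool_rot: [0.0, 0.615, 0.788, 0.0]
ft_force: [-0.5, 0.4, -2.6]
finger_gap: 0.0661
gripper_force: 30.0
```

Emit:
send_rows(commands=[[1, [0, 0, 0], [0, 0, 0]]])

```text
clock: 12.6
eef_pos: [0.5391, -0.111, 0.1443]
tool_rot: [-0.0, 0.616, 0.788, 0.0]
ft_force: [-0.7, 0.0, -2.3]
finger_gap: 0.0663
gripper_force: 30.0
```

```bash
python3 -c "
from vis import *
go([.539,-.111,.0848])"
```

```text
t 12.6 p [ 0.5391 -0.111   0.1443] y-ang 14.02 z [ 0.e+00  1.e-04 -1.e+00] F [-0.68  0.03 -2.27] [-0.022 -0.098 -0.002] gap 0.0663 29.98774786479771
shares [ 0.   -0.    1.49] q [ 0.46  0.58 -0.45  1.8   0.33  0.84  0.09]
```

The middle tin weighs about 2.4 N, so it's light. I'll put it back and go to the far one.

Emit:
send_rows(commands=[[1, [0, 0, 0.3], [0, 0, 0]], [1, [0, 0, 0.4], [0, 0, 0]], [1, [0, 0, 0.4], [0, 0, 0]], [1, [0, 0, 0.2], [0, 0, 0]], [1, [0, 0, 0.1], [0, 0, 0]], [1, [0, 0, 0.07], [0, 0, 0]], [1, [0, 0, 0.03], [0, 0, 0]], [1, [0, 0, 0], [0, 0, 0]], [1, [0, 0, 0], [0, 0, 0]], [1, [0, 0, 0], [0, 0, 0]]])

```text
clock: 13.6
eef_pos: [0.5394, -0.111, 0.0848]
tool_rot: [0.0, 0.616, 0.788, 0.0]
ft_force: [-0.4, 0.0, 0.6]
finger_gap: 0.0667
gripper_force: 30.0
```

Emit:
send_rows(commands=[[-1, [0, 0, 0], [0, 0, 0]], [-1, [0, 0, 0], [0, 0, 0]], [-1, [0, 0, 0], [0, 0, 0]], [-1, [0, 0, 0], [0, 0, 0]], [-1, [0, 0, 0], [0, 0, 0]], [-1, [0, 0, 0], [0, 0, 0]], [-1, [0, 0, 0], [0, 0, 0]]])

```text
clock: 14.3
eef_pos: [0.539, -0.111, 0.0842]
tool_rot: [-0.0, 0.615, 0.788, 0.0]
ft_force: [0.1, -0.3, 0.6]
finger_gap: 0.0931
gripper_force: 0.0
```

Emit:
send_rows(commands=[[-1, [0, 0, -0.4], [0, 0, 0]], [-1, [0, 0, -0.7], [0, 0, 0]], [-1, [0, 0, -0.7], [0, 0, 0]], [-1, [0, 0, -0.6], [0, 0, 0]], [-1, [0, 0, -0.3], [0, 0, 0]], [-1, [0, 0, 0], [0, 0, 0]], [-1, [0, 0, 0], [0, 0, 0]]])

```text
clock: 15.0
eef_pos: [0.5384, -0.1112, 0.1914]
tool_rot: [-0.001, 0.616, 0.788, -0.0]
ft_force: [0.2, 0.4, -0.8]
finger_gap: 0.0929
gripper_force: 0.0
```

```bash
python3 -c "
from vis import *
go([.564,-.2145,.083])"
```

```text
t 15.0 p [ 0.5384 -0.1112  0.1914] y-ang 14.02 z [-0.0016  0.     -1.    ] F [ 0.21  0.35 -0.83] [-0.011 -0.042 -0.027] gap 0.0929 0.0
shares [-2.66  0.    2.71] q [ 0.48  0.53 -0.48  1.74  0.29  0.94  0.12]
```

Emit:
send_rows(commands=[[-1, [-0.4, 0, 0], [0, 0, 0]], [-1, [-0.6, 0, 0], [0, 0, 0]], [-1, [-0.7, 0, 0], [0, 0, 0]], [-1, [-0.6, 0, 0], [0, 0, 0]], [-1, [-0.36, 0, 0.1], [0, 0, 0]], [-1, [0, 0, 0.6], [0, 0, 0]], [-1, [0, 0, 0.7], [0, 0, 0]], [-1, [0, 0, 0.7], [0, 0, 0]], [-1, [0, 0, 0.4], [0, 0, 0]], [-1, [0, 0, 0.2], [0, 0, 0]], [-1, [0, 0, 0], [0, 0, 0]], [-1, [0, 0, 0], [0, 0, 0]], [1, [0, 0, 0], [0, 0, 0]], [1, [0, 0, 0], [0, 0, 0]], [1, [0, 0, 0], [0, 0, 0]], [1, [0, 0, 0], [0, 0, 0]], [1, [0, 0, 0], [0, 0, 0]], [1, [0, 0, 0], [0, 0, 0]], [1, [0, 0, 0], [0, 0, 0]], [1, [0, 0, 0], [0, 0, 0]]])

```text
clock: 17.0
eef_pos: [0.5652, -0.2144, 0.0847]
tool_rot: [0.0, 0.615, 0.788, 0.0]
ft_force: [-0.4, 0.3, 4.2]
finger_gap: 0.0654
gripper_force: 29.7
```

Emit:
send_rows(commands=[[1, [0, 0, -0.3], [0, 0, 0]], [1, [0, 0, -0.4], [0, 0, 0]], [1, [0, 0, -0.4], [0, 0, 0]], [1, [0, 0, -0.3], [0, 0, 0]], [1, [0, 0, -0.1], [0, 0, 0]], [1, [0, 0, 0], [0, 0, 0]], [1, [0, 0, 0], [0, 0, 0]], [1, [0, 0, 0], [0, 0, 0]], [1, [0, 0, 0], [0, 0, 0]]])

```text
clock: 17.9
eef_pos: [0.5644, -0.2142, 0.1435]
tool_rot: [-0.001, 0.615, 0.788, -0.0]
ft_force: [-0.0, -0.1, -1.8]
finger_gap: 0.0657
gripper_force: 29.7
```

Emit:
send_rows(commands=[[1, [0, 0, 0], [0, 0, 0]], [1, [0, 0, 0], [0, 0, 0]], [1, [0, 0, 0], [0, 0, 0]]])

```text
clock: 18.2
eef_pos: [0.5648, -0.2142, 0.1442]
tool_rot: [-0.0, 0.615, 0.788, 0.0]
ft_force: [-0.7, 0.8, -2.3]
finger_gap: 0.0661
gripper_force: 29.7
```

Emit:
send_rows(commands=[[1, [0, 0, 0], [0, 0, 0]], [1, [0, 0, 0], [0, 0, 0]]])

```text
clock: 18.4
eef_pos: [0.5648, -0.2143, 0.1443]
tool_rot: [-0.0, 0.615, 0.788, 0.0]
ft_force: [0.3, 0.2, -0.7]
finger_gap: 0.0655
gripper_force: 29.7
```

Emit:
send_rows(commands=[[1, [0, 0, 0], [0, 0, 0]]])

```text
clock: 18.5
eef_pos: [0.5648, -0.2143, 0.1443]
tool_rot: [0.0, 0.616, 0.788, 0.0]
ft_force: [-0.7, -0.2, -0.8]
finger_gap: 0.0657
gripper_force: 29.7
```

```bash
python3 -c "
from vis import *
go([.564,-.2145,.0848])"
```

```text
t 18.5 p [ 0.5648 -0.2143  0.1443] y-ang 14.02 z [ 1.e-04  0.e+00 -1.e+00] F [-0.67 -0.23 -0.75] [-0.058 -0.079  0.035] gap 0.0657 29.703585107345134
shares [ 0.   -0.02  1.49] q [ 0.6   0.66 -0.45  1.64  0.34  0.92  0.27]
```

The far tin is about 1.5 N, so the near tin is the heaviest. I'll put this one back and return to the near tin.

Emit:
send_rows(commands=[[1, [0, 0, 0.3], [0, 0, 0]], [1, [0, 0, 0.4], [0, 0, 0]], [1, [0, 0, 0.4], [0, 0, 0]], [1, [0, 0, 0.2], [0, 0, 0]], [1, [0, 0, 0.1], [0, 0, 0]], [1, [0, 0, 0.07], [0, 0, 0]], [1, [0, 0, 0.03], [0, 0, 0]], [1, [0, 0, 0], [0, 0, 0]], [1, [0, 0, 0], [0, 0, 0]], [1, [0, 0, 0], [0, 0, 0]]])

```text
clock: 19.5
eef_pos: [0.5652, -0.2144, 0.0847]
tool_rot: [0.001, 0.616, 0.788, 0.0]
ft_force: [-0.4, 0.9, -0.9]
finger_gap: 0.0655
gripper_force: 29.7
```

Emit:
send_rows(commands=[[-1, [0, 0, 0], [0, 0, 0]], [-1, [0, 0, 0], [0, 0, 0]], [-1, [0, 0, 0], [0, 0, 0]], [-1, [0, 0, 0], [0, 0, 0]], [-1, [0, 0, 0], [0, 0, 0]], [-1, [0, 0, 0], [0, 0, 0]], [-1, [0, 0, 0], [0, 0, 0]], [-1, [0, 0, -0.4], [0, 0, 0]], [-1, [0, 0, -0.7], [0, 0, 0]], [-1, [0, 0, -0.7], [0, 0, 0]], [-1, [0, 0, -0.6], [0, 0, 0]], [-1, [0, 0, -0.3], [0, 0, 0]], [-1, [0, 0, 0], [0, 0, 0]], [-1, [0, 0, 0], [0, 0, 0]]])

```text
clock: 20.9
eef_pos: [0.5641, -0.2143, 0.1913]
tool_rot: [-0.001, 0.616, 0.788, -0.0]
ft_force: [0.5, -0.2, 0.5]
finger_gap: 0.0927
gripper_force: 0.0
```

```bash
python3 -c "
from vis import *
go([.508,.0048,.0835])"
```

```text
t 20.9 p [ 0.5641 -0.2143  0.1913] y-ang 14.02 z [-1.7e-03  3.0e-04 -1.0e+00] F [ 0.5  -0.22  0.52] [-0.022 -0.116  0.041] gap 0.0927 0.0
shares [ 5.65 -0.03  2.7 ] q [ 0.61  0.61 -0.47  1.59  0.31  1.02  0.29]
```

Emit:
send_rows(commands=[[-1, [0.5, 0, 0], [0, 0, 0]], [-1, [0.8, 0, 0], [0, 0, 0]], [-1, [0.8, 0, 0], [0, 0, 0]], [-1, [0.8, 0, 0], [0, 0, 0]], [-1, [0.8, 0, 0], [0, 0, 0]], [-1, [0.8, 0, 0], [0, 0, 0]], [-1, [0.75, -0.03, 0], [0, 0, 0]], [-1, [0.4, 0, 0.1], [0, 0, 0]], [-1, [0, 0, 0.6], [0, 0, 0]], [-1, [0, 0, 0.7], [0, 0, 0]], [-1, [0, 0, 0.7], [0, 0, 0]], [-1, [0, 0, 0.4], [0, 0, 0]], [-1, [0, 0, 0.2], [0, 0, 0]], [-1, [0, 0, 0], [0, 0, 0]], [-1, [0, 0, 0], [0, 0, 0]]])

```text
clock: 22.4
eef_pos: [0.509, 0.0048, 0.0844]
tool_rot: [-0.0, 0.615, 0.788, 0.0]
ft_force: [-0.2, -0.4, 0.2]
finger_gap: 0.0932
gripper_force: 0.0
```

Emit:
send_rows(commands=[[1, [0, 0, 0], [0, 0, 0]], [1, [0, 0, 0], [0, 0, 0]], [1, [0, 0, 0], [0, 0, 0]], [1, [0, 0, 0], [0, 0, 0]], [1, [0, 0, 0], [0, 0, 0]], [1, [0, 0, 0], [0, 0, 0]], [1, [0, 0, 0], [0, 0, 0]], [1, [0, 0, 0], [0, 0, 0]], [1, [0, 0, -0.3], [0, 0, 0]], [1, [0, 0, -0.6], [0, 0, 0]], [1, [0, 0, -0.7], [0, 0, 0]], [1, [0, 0, -0.8], [0, 0, 0]], [1, [0, 0, -0.8], [0, 0, 0]], [1, [0, 0, -0.7], [0, 0, 0]], [1, [0, 0, -0.4], [0, 0, 0]], [1, [0, 0, -0.2], [0, 0, 0]], [1, [0, 0, 0], [0, 0, 0]], [1, [0, 0, 0], [0, 0, 0]], [1, [0, 0, 0], [0, 0, 0]], [1, [0, 0, 0], [0, 0, 0]]], newtons=35)

```text
clock: 24.4
eef_pos: [0.5083, 0.0046, 0.2632]
tool_rot: [-0.001, 0.615, 0.788, -0.001]
ft_force: [-0.4, 0.0, -6.5]
finger_gap: 0.0648
gripper_force: 35.0
```

Run:
```python
from vis import *
go([.515,.309,.262])
import cv2
from station import grab_frame
a=grab_frame("scene")[:,:,::-1]
o=cv2.resize(a[100:290,200:500],None,fx=2.5,fy=2.5,interpolation=2);cv2.imwrite("pics/lift.png",o)
```

```text
t 24.4 p [0.5083 0.0046 0.2632] y-ang 14.04 z [-2.5e-03  2.0e-04 -1.0e+00] F [-0.36  0.04 -6.52] [-0.035 -0.133 -0.024] gap 0.0648 34.9726441456005
shares [7.34 2.01 0.03] q [ 0.32  0.39 -0.53  1.75  0.22  1.07 -0.04]
```

View pics/lift.png

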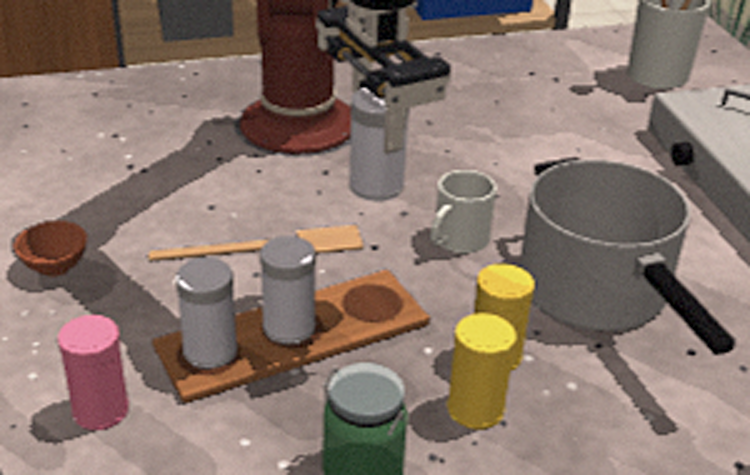

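The near tin is held upright (crop, at about (378,150)), its disc is empty, and the other two stand on the board. Next I'll carry it over the cooker.

Emit:
send_rows(commands=[[1, [0.2, 0.05, 0], [0, 0, 0]], [1, [0.4, 0.11, 0], [0, 0, 0]], [1, [0.55, 0.15, 0], [0, 0, 0]], [1, [0.6, 0.17, 0], [0, 0, 0]], [1, [0.6, 0.17, 0], [0, 0, 0]], [1, [0.6, 0.17, 0], [0, 0, 0]], [1, [0.6, 0.17, 0], [0, 0, 0]], [1, [0.6, 0.17, 0], [0, 0, 0]], [1, [0.6, 0.17, 0], [0, 0, 0]], [1, [0.6, 0.17, 0], [0, 0, 0]], [1, [0.6, 0.17, 0], [0, 0, 0]], [1, [0.55, 0.15, 0], [0, 0, 0]], [1, [0.4, 0.11, 0], [0, 0, 0]], [1, [0.25, 0.06, 0], [0, 0, 0]], [1, [0.15, 0.02, 0], [0, 0, 0]], [1, [0, 0, 0], [0, 0, 0]], [1, [0, 0, 0], [0, 0, 0]], [1, [0, 0, 0], [0, 0, 0]], [1, [0, 0, 0], [0, 0, 0]], [1, [0, 0, 0], [0, 0, 0]]])

```text
clock: 26.45
eef_pos: [0.5164, 0.3068, 0.2644]
tool_rot: [0.0, 0.616, 0.788, -0.0]
ft_force: [0.1, 0.4, -5.6]
finger_gap: 0.0645
gripper_force: 35.0
```

Run:
```python
from vis import *
go([.515,.309,.262])
import cv2
from station import grab_frame
a=grab_frame("scene")[:,:,::-1];b=grab_frame("top")[:,:,::-1]
o=np.vstack([cv2.resize(a[60:270,200:520],None,fx=1.7,fy=1.7,interpolation=2),cv2.resize(b[120:255,80:400],None,fx=1.7,fy=1.7,interpolation=2)]);cv2.imwrite("pics/end.png",o);print(o.shape)
```

```text
t 26.45 p [0.5164 0.3068 0.2644] y-ang 13.97 z [ 1.e-04 -2.e-04 -1.e+00] F [ 0.08  0.36 -5.59] [-0.071 -0.159 -0.023] gap 0.0645 34.97066037263721
shares [ 0.06 -0.02  0.06] q [-0.25  0.54 -0.54  1.5   0.29  1.18 -0.59]
(587, 544, 3)
```

View pics/end.png

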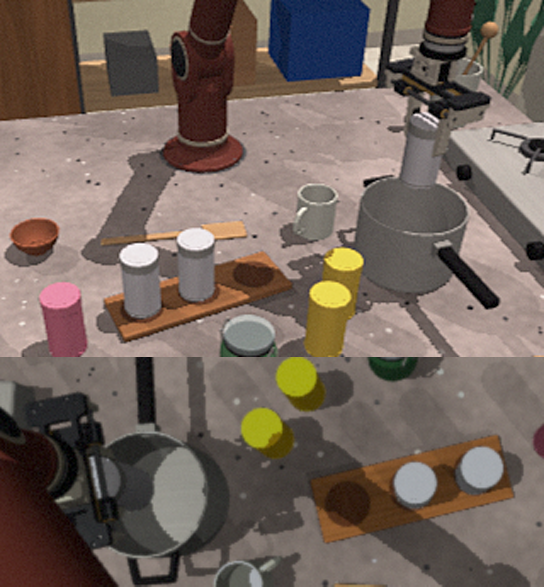

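The tin hangs upright above the cooker's mouth (scene crop, at about (420,150)). In the top view it appears left of centre only because of its height. The other two tins stand on the board, so I'm handing the job in.

```bash
python3 -c "
from station import manip
print(manip.finish_job())"
```

```text
the job is handed in; nothing more can be done
None
```

The job is handed in: the near tin weighed about 0.6 kg (middle about 0.24, far about 0.15), and the gripper holds it upright over the cooker, its foot about 5 cm above the rim, with the other two back on the board; no verdict was returned.

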